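# Interleave a separator sheet and slide on the next fruit tray

### The arm

A 6-joint arm with a two-finger parallel gripper is mounted at the origin on the work surface. World frame = base frame: x ahead of the robot, y to its left, z up, the work surface at z = 0. Lengths are in m, angles in rad, forces in N, time in s.
With the tool pointing down it reaches from about 0.275 to 0.875 m from the base axis. Payload 12.5 kg.
Tool frame: the origin (TCP) lies at the very end of the fingers, on their centre line; the grasp point (between the pads) lies 19 mm behind it; x points along the fingers, y is the direction in which the jaws open and shut, and the axes are right-handed (so a half turn about x gives the same grasp; the last joint's range is limited). The gripper opens to 85 mm and grips with 20 to 120 N. Pads are 22 mm wide; open, the fingers measure 114 mm over their backs; the gripper's body (76 mm by 85 mm) begins 54 mm behind the grasp point. The pads swing forward as they close: fully open they stand 13 mm farther back than shut.
Start: joints at [1.019, 0.351, 1.652, -0, 1.139, -0.085], TCP at [0.247, 0.491, 0.231] pointing down, gripper open.
Joint ranges: [-2.75, 2.75], [-0.79, 2.1], [0.01, 2.65], [-1.57, 4.71], [0.07, 3.14], [-2.87, 2.87]. Speed limits (rad/s): [2.22, 2.22, 2.79, 3.14, 3.14, 3.14].

### API

Orientations are given as a 3x3 rotation matrix whose columns are the frame's x, y, z axes.
In Python, from bench import manip gives the robot as it stands. Calls block until the motion is done:
- manip.move_ptp(position, orientation): joint-space move of the TCP to a pose.
- manip.move_l(position, attitude=None, max_speed=0.15): straight line of the TCP; attitude=None keeps the orientation; max_speed is the mean speed in m/s.
- manip.move_j(angles): joint-space move.
- manip.set_gripper(opening, effort=None): opening from 0.0 (shut) to 1.0 (fully open); effort is the grip in N (None keeps the last); returns when the fingers have stopped.
- manip.dwell(seconds).
- manip.inverse_kinematics(position, orientation): joint angles nearest the present ones, or None.
- manip.grab_frame(name): name is "scene" or "top" or "wrist"; returns (picture, depth): 480x640x3 uint8, red, green, blue; 480x640 float32, m along the optical axis (not along the pixel's ray), 0 where there is no reading.
- manip.get_calibration(name): a dict with "camera_matrix" (3x3 intrinsics, pixels), "k1" (the pictures are not rectified: a ray, as slopes to the right and down, at radius r is drawn at 1 + k1 r^2 times it, then the intrinsics apply), "R" (3x3) and "t" (3): a world point X has camera coordinates R X + t. Camera axes: x right, y down, z forward; pixel columns grow to the right and rows downward; lengths in m; the calibration is good to about 2 mm. A picture is of the moment at which its call begins: read the wrist's pose just before it. get_calibration takes no time and is no camera call; for the wrist camera it gives the pose at the moment of the call.
A pose or a line that the arm cannot do raises manip.Unreachable and nothing moves.
- manip.sign_off(): hands the job in, once; it reports no verdict.
Trained networks look in the newest picture that a camera, given by its name, has taken for a name from the list of things; names that differ only in an ending like _2 or _b are one class to them, and where a whole thing is asked for, a point or a joint stands for the part that bears it (a point fixed in the world has none). Each returns a list of dicts, best first, with "confidence" (0 to 1); they miss things now and then, are a little off and sometimes report something else, mostly with a low value. They report only what shows in the picture. A call takes as long as a camera call.
- manip.look_for(camera, name): "at" ([x, y, z] in m, in world coordinates, good to about 4 mm: the middle of the surface that is visible of it).
Readings, each from a call of its own:
- manip.current_time(): time.
- manip.current_qpos(): joint angles.
- manip.current_joint_vel(): joint speeds.
- manip.current_joint_torque(): joint torques, N m.
- manip.current_ee_pos(): TCP position.
- manip.current_tcp_rot(): TCP orientation.
- manip.current_force(): force on the tool from outside, world axes, zero at the start.
- manip.current_ft_torque(): the same for the moment, N m.
- manip.current_grip_width(): opening from 0.0 (shut) to 1.0 (fully open).
Only numpy, scipy, OpenCV 4.12 (cv2) and the standard library are available. Lean on these libraries where they do the work, as an engineer would, in place of code of your own. Each camera call takes 0.05 s, during which the arm holds its last target. There are 200 camera calls.

### The job

Push the blue separator sheet off its ledge so that it lies flat and square over the filled tray in the yellow crate. Then swing the red stop arm a quarter turn fully open, and push the second filled tray off its ledge onto the sheet, square over the lower tray. Leave the fruit, bottle and can around the station where they are.

Things in the scene. Friction and masses are not known exactly. Their poses are not given: they have to be found in the camera images.
- station: Fixed packing station. Origin on the table, under the centre of its yellow crate (x +-79, y +-64 mm, rim z=48). Along its y: steel tray ledge (y -230 to -72 mm, top z=67), crate, steel sheet ledge (y 82 to 245 mm, top z=62). Ledges have side rails at x=+-83 mm (inner faces), 14 mm high, and open y ends. At yaw 0 its x points away from the robot.
- lower_tray: White tray filled flush with six pineapple pieces, the lower layer: 140 (x) by 110 (y) by 45 mm tall, standing in the yellow crate with 3 mm of play. Origin: centre of its underside, 15 mm above the table; its top is at z=60 mm.
- upper_tray: White filled tray like the lower one, the next layer: 140 (x) by 110 (y) by 45 mm tall, about 0.6 kg, too wide to grip. Origin: centre of its underside. It starts on the tray ledge (underside z=67 mm, top z=112 mm), behind the red stop arm.
- sheet: Stiff blue separator sheet, 150 (x) by 130 (y) by 5 mm, 0.11 kg, spanning its own y -60 to +70 mm; along its +y edge a white lip stands 25 mm high above the underside, 4 mm thick (y 66 to 70). Origin on the underside; with it over the lower tray's origin, the sheet covers the tray. It starts on the sheet ledge (underside z=62 mm), lip away from the crate.
- stop_arm (a joint): Red quarter-turn stop arm on an upright hinge at the tray ledge's inner end; arm 12 mm wide, z=79 to 93 mm. 0 = closed: across the ledge's exit, pointing to the station's -x. 1.57 = open, at its stop: pointing to the station's +y, beside the crate. Grows clockwise seen from above; stays where it is left.
- stop_post (a point): Top centre of the upright red round post at the arm's free end, 16 mm diameter, from z=94 mm up to this point at z=157 mm; 90 mm from the hinge axis. It can be pushed or pinched from above.
- stop_pivot (a point): Point on the stop arm's vertical hinge axis, at z=157 mm (in the air above the hinge); in the station's frame x=98, y=-82 mm.
- fruit_a: Bystander, loose: peeled, cored pineapple (pale yellow barrel, 90 mm diameter, 98 mm tall), standing beside the station. Origin: centre of its underside.
- fruit_b: Bystander, loose: a second peeled pineapple, same size. Origin: centre of its underside.
- fruit_c: Bystander, loose: a third peeled pineapple, same size, beyond one end of the station. Origin: centre of its underside.
- sanitiser: Bystander, loose: white sanitiser bottle with red cap and green label, 66 mm diameter, 170 mm tall. Origin: centre of its underside.
- syrup_can: Bystander, loose: can with a yellow label, 84 mm diameter, 110 mm tall. Origin: centre of its underside.

How it is judged:
On the way, in this order (a step that is already met when the one before it is completed fails the run):
1. the blue sheet lies flat on the lower tray, squarely over it (within 12 mm sideways, 10 mm along the push, 0.12 rad), while the stop arm is still closed (x of sheet in the frame of lower_tray between -0.012 and 0.012 m and y of sheet in the frame of lower_tray between -0.01 and 0.01 m and z of sheet in the frame of lower_tray between 0.042 and 0.048 m and angle between the x axis of sheet and the x axis of lower_tray, either way round below 0.12 rad and angle between sheet's own z axis and vertical below 0.05 rad and contact force between sheet and lower_tray above 0.3 N and value of joint stop_arm below 0.4 rad), for 0.2 s.
2. the red stop arm has been swung fully open (at least 1.4 of its 1.57 rad), with the sheet still in place (x of sheet in the frame of lower_tray between -0.012 and 0.012 m and y of sheet in the frame of lower_tray between -0.01 and 0.01 m and z of sheet in the frame of lower_tray between 0.042 and 0.048 m and angle between the x axis of sheet and the x axis of lower_tray, either way round below 0.12 rad and angle between sheet's own z axis and vertical below 0.05 rad and contact force between sheet and lower_tray above 0.3 N and value of joint stop_arm above 1.4 rad), for 0.2 s.
At the end, for the whole second after the job is handed in: Blue sheet flat on the lower tray, origins within 12 mm in tray x, 10 mm in tray y, 0.12 rad of square; stop arm open at least 1.4 rad; second tray flat on the sheet, within 12 mm in x and in y and 0.12 rad of square over the lower tray; all at rest (all of step 2 and x of upper_tray in the frame of lower_tray between -0.012 and 0.012 m and y of upper_tray in the frame of lower_tray between -0.012 and 0.012 m and z of upper_tray in the frame of lower_tray between 0.047 and 0.053 m and angle between the x axis of upper_tray and the x axis of lower_tray, either way round below 0.12 rad and angle between upper_tray's own z axis and vertical below 0.05 rad and contact force between upper_tray and sheet above 1.5 N and linear speed of each of upper_tray, sheet below 0.02 m/s); the robot touches nothing.
It fails at once if the lower tray is shifted or lifted by more than 12 mm (distance of lower_tray from where it was at the start of the episode above 0.012 m).
It fails at once if the second tray is tipped by more than 0.3 rad (angle between upper_tray's own z axis and vertical above 0.3 rad).
It fails at once if a bystander (pineapple, bottle or can) is moved by more than 30 mm (distance of any of fruit_a, fruit_b, fruit_c, sanitiser, syrup_can from where it was at the start of the episode above 0.03 m).
It also fails if it takes over 61 s, if anything falls off the work surface, if the arm or the gripper's body presses on something with over 40 N, if the wrist force passes 120 N, or if a joint passes its speed limit or range.

## Working session

There is one attempt and no reset: what is moved stays moved. The work goes in short steps, each a Python script; the robot and the scene stay as the last script left them, time stands still between calls to the robot, and variables do not carry over. Pictures are saved under pics/ and viewed, about 8 in all and at most 12, crops included, and the job is handed in when it is done.

```bash
mkdir -p pics; ls
python3 - <<'E'
from bench import manip as m
import cv2,numpy as np
for c in ("top","scene"):
    p,d=m.grab_frame(c); cv2.imwrite(f"pics/{c}0.png",p[:,:,::-1]); np.save(f"pics/{c}d.npy",d); np.save(f"pics/{c}p.npy",p)
    for n in ("station","lower_tray","sheet","stop_arm","stop_post","fruit_a","sanitiser","syrup_can"):
        for r in m.look_for(c,n)[:3]: print(c,n,np.round(r["at"],3),round(r["confidence"],2))
print(m.current_time())
E
```

```text
pics
top station [ 0.548 -0.031  0.061] 0.92
top lower_tray [ 0.538 -0.182  0.111] 0.56
top sheet [0.566 0.134 0.065] 0.76
top stop_arm [ 0.602 -0.102  0.094] 0.63
top stop_post [ 0.603 -0.102  0.094] 0.7
top fruit_a [ 0.704 -0.205  0.095] 0.97
top fruit_a [0.596 0.421 0.091] 0.96
top fruit_a [0.75  0.115 0.092] 0.92
top sanitiser [ 0.755 -0.032  0.112] 0.64
top syrup_can [ 0.59  -0.418  0.11 ] 0.88
scene station [0.611 0.058 0.054] 0.7
scene lower_tray [ 0.56 -0.01  0.06] 0.69
scene stop_arm [ 0.584 -0.104  0.098] 0.8
scene stop_arm [ 0.555 -0.159  0.113] 0.2
scene stop_post [ 0.581 -0.098  0.093] 0.71
scene fruit_a [0.765 0.146 0.087] 0.86
scene fruit_a [ 0.722 -0.187  0.082] 0.63
scene fruit_a [0.614 0.442 0.091] 0.55
scene sanitiser [ 0.773 -0.005  0.107] 0.74
0.9
```

View pics/top0.png

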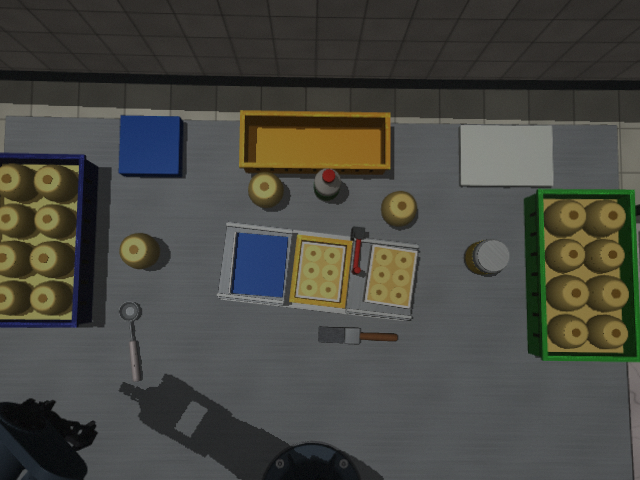

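View pics/scene0.png

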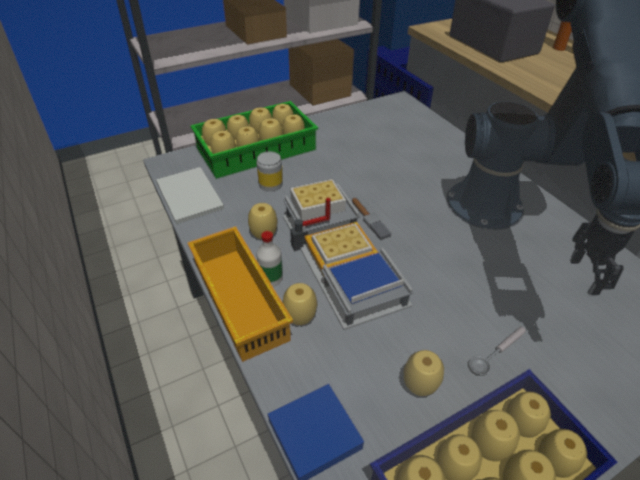

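The top view shows the station at (218–420, 222–318), rotated slightly. The blue sheet is on the left at (260,265), the crate at (322,272), the red arm closed at (357,257) and the upper tray at (390,276). Fruit, bottle and can stand around it. Next I'll fit the rectangles from depth.

```bash
cat > h.py <<'E'
from bench import manip as m
import cv2,numpy as np
def cloud(d,cal):
    K=np.array(cal["camera_matrix"]);k=cal["k1"]
    v,u=np.mgrid[:d.shape[0],:d.shape[1]].astype(float)
    pts=cv2.undistortPoints(np.stack([u.ravel(),v.ravel()],1).reshape(-1,1,2),K,np.array([k,0,0,0.,0])).reshape(-1,2)
    c=np.c_[pts,np.ones(len(pts))]*d.reshape(-1,1)
    R=np.array(cal["R"]);t=np.array(cal["t"])
    return ((c-t)@R).reshape(*d.shape,3)
def rect(P):
    (c,s,a)=cv2.minAreaRect(P.astype(np.float32)*1000)
    return np.round(c,1),np.round(s,1),round(a,2)
def biggest(M):
    n,l,st,_=cv2.connectedComponentsWithStats(M.astype(np.uint8));return l==1+np.argmax(st[1:,4])
def masks(p,X):
    hsv=cv2.cvtColor(p,cv2.COLOR_RGB2HSV).astype(int);H,S,V=hsv[...,0],hsv[...,1],hsv[...,2]
    x,y,z=X[...,0],X[...,1],X[...,2]
    reg=(abs(x-.55)<.17)&(abs(y+.03)<.32)
    return {"blue":reg&(H>100)&(H<125)&(S>120)&(z>.045)&(z<.085),
     "upper":reg&(z>.104)&(z<.12)&(y<-.09),
     "crate":reg&(H>14)&(H<26)&(S>170)&(V>90)&(z>.035)&(z<.056),
     "red":reg&((H<6)|(H>174))&(S>140)&(z>.07)}
def report(p,X):
    for n,M in masks(p,X).items():
        if M.sum()<20: print(n,M.sum());continue
        B=biggest(M);Q=X[B];print(n,B.sum(),rect(Q[:,:2]),"z",np.round(np.percentile(Q[:,2],[5,50,95])*1000,1))
E
python3 - <<'E'
from h import *
d=np.load("pics/topd.npy");p=np.load("pics/topp.npy")
X=cloud(d,m.get_calibration("top")); report(p,X)
r=(X[...,2]>.055)&(abs(X[...,0]-.55)<.14)&(abs(X[...,1]+.03)<.3);B=biggest(r);print("all",rect(X[B][:,:2]))
R=masks(p,X)["red"];h=X[R&(X[...,2]>.12)];print("posttop",len(h),h.mean(0) if len(h) else 0, h[:,2].max() if len(h) else 0)
c=m.get_calibration("wrist");print(m.current_ee_pos(),np.round(m.current_tcp_rot(),3),np.round(c["R"],3),c["t"],c["camera_matrix"])
E
```

```text
blue 3084 (array([565.9, 132.5]), array([125.9, 149.4]), 85.61) z [61.4 65.7 70.1]
upper 2688 (array([ 539.5, -184.2]), array([110.6, 140. ]), 81.66) z [107.2 111.4 115.6]
crate 587 (array([552.7, -21.2]), array([133.8, 166.8]), 83.37) z [42.1 46.6 50.9]
red 171 (array([ 586.3, -104.9]), array([15.1, 86.1]), 81.17) z [ 88.   92.5 157.9]
all (array([ 545.9, -135.6]), array([256.2, 212.6]), 72.96)
posttop 39 [ 0.55099923 -0.09884912  0.15458946] 0.1603944941079278
[0.24748959 0.49114692 0.23129064] [[-0.     0.45   0.893]
 [-0.     0.893 -0.45 ]
 [-1.    -0.     0.   ]] [[ 0.449  0.893 -0.   ]
 [ 0.861 -0.433  0.266]
 [ 0.237 -0.12  -0.964]] [-0.54910077 -0.03435846  0.37806171] [[380.13633049   0.         314.21141144]
 [  0.         380.13633049 242.70183355]
 [  0.           0.           1.        ]]
```

Things are where they should be, with station yaw at about −5°. I'll take a closer look from above with the wrist camera, and check IK for the push poses.

```bash
cat >> h.py <<'E'
def ori(a):  # tool down, jaw (tool y) direction at angle a in world xy
    y=np.array([np.cos(a),np.sin(a),0]);x=np.array([0,0,-1.]);return np.c_[x,y,np.cross(x,y)]
def wview(name):
    cal=m.get_calibration("wrist");p,d=m.grab_frame("wrist");np.savez(f"pics/{name}.npz",p=p,d=d)
    cv2.imwrite(f"pics/{name}.png",p[:,:,::-1]);X=cloud(d,cal);np.save(f"pics/{name}X.npy",X);return p,d,X
E
python3 - <<'E'
from h import *
psi=-.085
for a in (psi,psi+np.pi):
  for P in ([.57,.22,.07],[.57,.22,.2],[.55,.06,.07],[.535,-.26,.07],[.55,-.09,.07]):
    q=m.inverse_kinematics(P,ori(a));print(round(a,2),P,None if q is None else np.round(q,2))
m.move_ptp([.49,-.03,.42],ori(np.pi/2+psi))
m.dwell(.3)
p,d,X=wview("w1");report(p,X);print(m.current_time(),m.current_force())
E
```

```text
-0.09 [0.57, 0.22, 0.07] [ 0.29  0.66  1.6  -0.    0.88  0.38]
-0.09 [0.57, 0.22, 0.2] [ 0.29  0.49  1.52 -0.    1.13  0.38]
-0.09 [0.55, 0.06, 0.07] [ 0.02  0.57  1.76 -0.    0.8   0.11]
-0.09 [0.535, -0.26, 0.07] [-0.53  0.63  1.65 -0.    0.86 -0.45]
-0.09 [0.55, -0.09, 0.07] [-0.25  0.58  1.75 -0.    0.81 -0.16]
3.06 [0.57, 0.22, 0.07] [ 0.29  0.66  1.6  -0.    0.88 -2.76]
3.06 [0.57, 0.22, 0.2] [ 0.29  0.49  1.52 -0.    1.13 -2.76]
3.06 [0.55, 0.06, 0.07] None
3.06 [0.535, -0.26, 0.07] [-0.53  0.63  1.65 -0.    0.86  2.7 ]
3.06 [0.55, -0.09, 0.07] None
blue 9926 (array([564.9, 133.2]), array([126.9, 149.3]), 85.59) z [64.7 66.2 67.7]
upper 9661 (array([ 538.4, -184.2]), array([110.2, 140.8]), 81.75) z [110.1 111.8 113.3]
crate 2015 (array([553.4, -18.3]), array([140.7, 175.7]), 83.68) z [45.7 47.3 48.7]
red 694 (array([522.6, -79.7]), array([ 32.2, 226.8]), 69.29) z [ 90.2  93.5 156.8]
3.4167 [-0.88040081 -0.07435607  0.82158742]
```

View pics/w1.png

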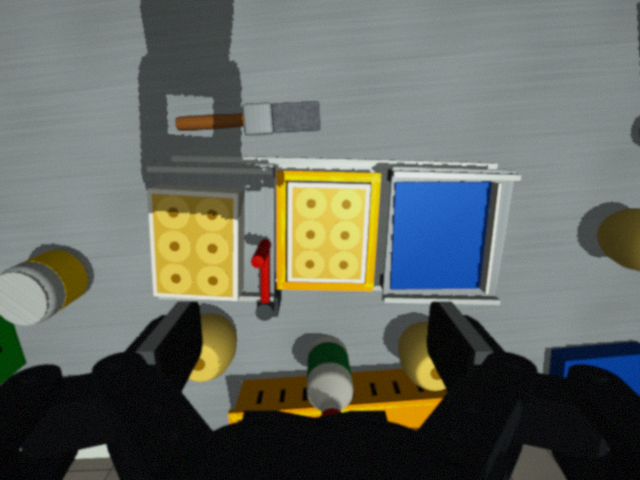

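The wrist view shows the upper tray (150–240, 190–300), red post (262,247), lower tray (285–368, 180–283), blue sheet (390–490, 180–290) and its lip (490–510). I'll fit the lower tray, rails and lip more finely.

```bash
cat >> h.py <<'E'
def fitline(P): # total least squares: centre, angle(deg) of direction
    c=np.median(P,0)
    for _ in range(4):
        u,s,vt=np.linalg.svd(P-c,full_matrices=False);r=abs((P-c)@vt[1]);k=r<max(2.5*np.median(r),.002);P=P[k];c=P.mean(0)
    return c,np.degrees(np.arctan2(vt[0][1],vt[0][0]))%180
def frame(psi): return np.array([np.cos(psi),np.sin(psi)]),np.array([-np.sin(psi),np.cos(psi)])
def loose(p,X,psi):  # lower tray/sheet/upper extents in directions ex,ey
    ex,ey=frame(psi)
    hsv=cv2.cvtColor(p,cv2.COLOR_RGB2HSV).astype(int)
    return hsv
E
python3 - <<'E'
from h import *
z=np.load("pics/w1.npz");p=z["p"];X=np.load("pics/w1X.npy")
hsv=cv2.cvtColor(p,cv2.COLOR_RGB2HSV).astype(int);H,S,V=hsv[...,0],hsv[...,1],hsv[...,2]
x,y,Z=X[...,0],X[...,1],X[...,2]
def go(n,M):
    Q=X[M][:,:2];c,a=fitline(Q);print(n,len(Q),np.round(c*1000,1),round(a-90,2),"span",np.round(np.ptp(Q[:,0])*1000),np.round(np.ptp(Q[:,1])*1000))
grey=(S<70)
go("sheetrail far",grey&(x>.60)&(x<.68)&(Z>.072)&(Z<.080)&(y>.07)&(y<.22))
go("sheetrail near",grey&(x>.43)&(x<.51)&(Z>.072)&(Z<.080)&(y>.07)&(y<.22))
go("trayrail near",grey&(x>.42)&(x<.49)&(Z>.077)&(Z<.085)&(y<-.10)&(y>-.25))
go("trayrail far",grey&(x>.59)&(x<.66)&(Z>.077)&(Z<.085)&(y<-.10)&(y>-.25))
M=(Z>.083)&(Z<.091)&(y>.15)&(y<.24)&(abs(x-.57)<.078)
Q=X[M][:,:2];c,a=fitline(Q);print("lip",len(Q),np.round(c*1000,1),round(a,2),np.ptp(Q,0))
# trays: white rim / yellow fill pixels at height
low=(Z>.056)&(Z<.064)&(abs(x-.553)<.1)&(abs(y+.02)<.075)&~((S>200)&(Z<.054))
B=biggest(low);print("lower",B.sum(),rect(X[B][:,:2]))
cr=(H>14)&(H<26)&(S>170)&(Z>.044)&(Z<.052)&(abs(x-.553)<.1)&(abs(y+.02)<.08)
B=biggest(cr);print("crate",B.sum(),rect(X[B][:,:2]))
pt=((H<8)|(H>172))&(S>120)&(Z>.153)&(x<.62)&(x>.5);print("post",pt.sum(),X[pt].mean(0).round(4),rect(X[pt][:,:2]))
ar=((H<8)|(H>172))&(S>120)&(Z>.088)&(Z<.097)&(x>.5)&(x<.68);Q=X[ar][:,:2];c,a=fitline(Q);print("arm",ar.sum(),c,a,rect(Q))
E
```

```text
sheetrail far 601 [654.3 140.2] -6.06 span 66.0 146.0
sheetrail near 687 [481.8 144.8] -6.74 span 39.0 147.0
trayrail near 718 [ 447.9 -168.7] -5.7 span 52.0 138.0
trayrail far 225 [ 623.1 -166.1] -4.52 span 42.0 150.0
lip 425 [567.4 196.3] 175.46 [0.14826081 0.0160877 ]
lower 7962 (array([549.7, -16.7]), array([109.3, 140.3]), 84.06)
crate 2013 (array([551.1, -17.7]), array([140.1, 170.6]), 83.89)
post 168 [ 0.5435 -0.0827  0.1987] (array([525.5, -33.5]), array([ 15.6, 155.8]), 20.4)
arm 406 [ 0.59700641 -0.10416343] 171.6205994298068 (array([ 586. , -103.6]), array([12.3, 87.8]), 82.88)
```

Measured results:
- **Station:** origin (551, −17.5) mm, yaw −6.0°. The post predicted from this agrees within 1 mm.
- **Lower tray:** (−1.4, +0.7) in the station frame.
- **Sheet:** (−2, 148), turned +1.5°.
- **Upper tray:** (5, −167), turned −2.2°.

I'll push the sheet with the two spread fingers and stop about 12 mm short to check.

```bash
cat >> h.py <<'E'
PSI=np.radians(-6.0);O=np.array([.551,-.0175]);EX,EY=frame(PSI)
def W(x,y,z): # station mm -> world m
    q=O+(x*EX+y*EY)/1000;return [q[0],q[1],z/1000]
def S(P): d=(np.asarray(P)[...,:2]-O)*1000;return np.stack([d@EX,d@EY],-1)
def stat(): print("t",round(m.current_time(),2),"tcp",S(m.current_ee_pos()).round(1),round(m.current_ee_pos()[2]*1000,1),"F",np.round(m.current_force(),1))
E
python3 - <<'E'
from h import *
m.set_gripper(.7);A=ori(PSI)
m.move_ptp(W(-1.5,248,190),A)
m.move_l(W(-1.5,248,66),max_speed=.15);stat()
m.move_l(W(-1.5,94,66),max_speed=.06);stat()
p,d,X=wview("w2")
hsv=cv2.cvtColor(p,cv2.COLOR_RGB2HSV).astype(int)
B=biggest((hsv[...,0]>100)&(hsv[...,0]<125)&(hsv[...,1]>120)&(X[...,2]<.085)&(X[...,2]>.05)&(abs(S(X)[...,0])<85))
print(B.sum(),rect(S(X[B])),np.median(X[B][:,2]),np.percentile(S(X[B]),[1,99],axis=0))
E
```

```text
t 6.56 tcp [ -0.9 248.2] 67.0 F [-0.3 -0.8 -0.2]
t 9.28 tcp [-1.5 94.1] 66.0 F [-0.2  0.3 -0.5]
7441 (array([-2098.7, 51555.8]), array([80588.4, 28207.3]), 0.07) 0.06600975849558952 [[-40.37143608  40.47575152]
 [ 36.02999262  64.67127288]]
```

View pics/w2.png

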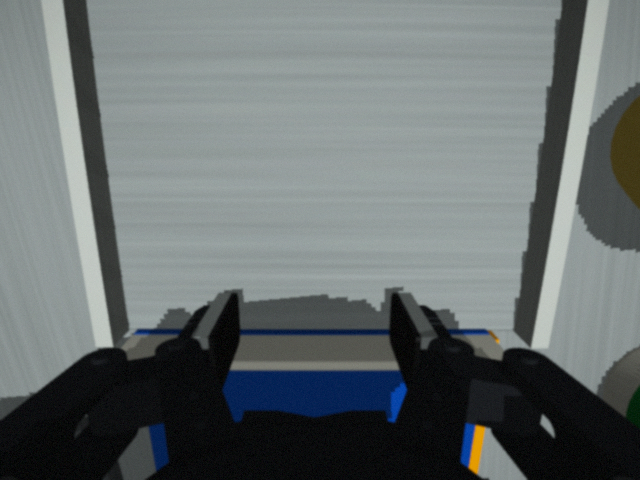

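The fingers straddle the lip evenly and the lip edge (row 335–370) runs parallel to the image rows, so the sheet is square. I'll measure the lip position from depth.

Run:
```python
from h import *
z=np.load("pics/w2.npz");p=z["p"];X=np.load("pics/w2X.npy");s=S(X);Z=X[...,2]*1000
for c in range(250,391,20):
    for r in list(range(322,376,4)): 
        if c in(250,310,390): print(c,r,p[r,c],s[r,c].round(1),Z[r,c].round(1))
H=cv2.cvtColor(p,cv2.COLOR_RGB2HSV).astype(int)
M=(Z>84)&(Z<90)&(abs(s[...,0])<70)&(H[...,1]<80)&(s[...,1]>60)&(s[...,1]<110)
B=biggest(M);print(B.sum(),np.percentile(s[B],[2,50,98],axis=0).round(1),fitline(s[B]/1000))
M=(H[...,0]>100)&(H[...,0]<125)&(H[...,1]>120)&(abs(Z-66)<5)
for r in (430,450,470):
    c=np.where(M[r])[0];print(r,c.min(),c.max(),s[r,c.min()],s[r,c.max()],Z[r,c.min()])
```

```text
250 322 [74 80 82] [-29.4  85.5] 61.9
250 326 [69 76 74] [-29.5  83.5] 61.6
250 330 [14 34 62] [-29.4  82.3] 62.9
250 334 [30 44 75] [-29.   81.8] 65.4
250 338 [84 85 79] [-28.5  81.8] 68.7
250 342 [86 85 79] [-27.6  82.9] 73.8
250 346 [85 85 80] [-27.5  81.8] 74.9
250 350 [84 85 78] [-26.8  82.4] 78.8
250 354 [84 87 79] [-26.4  82.1] 81.2
250 358 [84 85 77] [-25.9  82.4] 84.3
250 362 [115 115 106] [-25.4  82.6] 87.2
250 366 [123 123 114] [-25.7  80.3] 86.3
250 370 [66 73 93] [-25.7  78.7] 86.5
250 374 [ 0 32 82] [-29.8  62.7] 65.7
310 322 [74 80 78] [-3.9 85.2] 61.2
310 326 [73 80 78] [-3.9 83.2] 61.0
310 330 [ 9 28 58] [-3.9 82.9] 63.9
310 334 [30 45 78] [-3.9 82.2] 65.9
310 338 [87 87 80] [-3.8 82.3] 69.5
310 342 [86 87 80] [-3.8 82.5] 73.0
310 346 [85 87 81] [-3.8 82.7] 76.4
310 350 [86 85 81] [-3.7 82.2] 78.4
310 354 [86 86 80] [-3.7 82.6] 81.9
310 358 [85 83 79] [-3.7 81.5] 82.9
310 362 [117 116 109] [-3.7 81.4] 85.4
310 366 [126 129 117] [-3.7 79.4] 84.8
310 370 [72 81 95] [-3.7 79. ] 86.7
310 374 [ 7 36 86] [-3.9 63.2] 66.4
390 322 [28 30 29] [27.9 90.7] 71.8
390 326 [21 25 22] [27.6 89.8] 73.4
390 330 [15 17 18] [27.4 88.9] 74.9
390 334 [12 12 17] [27.6 86.7] 74.2
390 338 [27 29 25] [27.6 85.4] 75.0
390 342 [40 37 36] [27.7 83.6] 74.8
390 346 [69 69 64] [ -2.1 160.9] 208.0
390 350 [82 85 77] [27.  82.4] 78.7
390 354 [83 84 76] [26.4 82.6] 81.9
390 358 [82 83 76] [26.1 82. ] 83.6
390 362 [113 113 105] [25.7 81.7] 85.8
390 366 [126 125 117] [25.6 80.6] 86.6
390 370 [64 74 94] [25.9 78.5] 86.0
390 374 [ 4 37 84] [30.7 62.6] 65.6
2096 [[-31.9  78.4]
 [ -2.6  81.2]
 [ 27.5  83.1]] (array([-0.00235784,  0.08109785]), np.float64(0.01373722390133713))
430 149 473 [-78.15578114  31.74692455] [70.38187951 33.01402972] 64.86584910560978
450 153 469 [-77.38158608  20.94418786] [70.13548233 21.25658406] 65.55220214654298
470 156 157 [-77.52700706   8.89251901] [-77.04019393   8.90909813] 65.42428938569107
```

The lip's back face is at y = 82.3 with the TCP at 94.1, so the offset is 11.8 mm. Sheet x is about −3.7 and it is square. I'll finish the push and check from above.

```bash
cat >> h.py <<'E'
def check(name):
    m.dwell(.2);p,d,X=wview(name);s=S(X);Z=X[...,2]*1000
    H=cv2.cvtColor(p,cv2.COLOR_RGB2HSV).astype(int);h,sa=H[...,0],H[...,1]
    for n,M in {"blue":(h>100)&(h<125)&(sa>120)&(Z>55)&(Z<75)&(abs(s[...,1])<100)&(abs(s[...,0])<90),
      "lip":(Z>79)&(Z<92)&(s[...,1]>55)&(s[...,1]<95)&(abs(s[...,0])<73),
      "crate":(h>14)&(h<26)&(sa>170)&(Z>42)&(Z<53)&(abs(s[...,0])<95)&(abs(s[...,1])<80),
      "tray":(Z>106)&(Z<119)&(abs(s[...,0])<95)&(s[...,1]>-260)&(s[...,1]<70)&~(((h<8)|(h>172))&(sa>120)),
      "red":((h<8)|(h>172))&(sa>120)&(Z>85)&(Z<99)&(abs(s[...,0])<120)&(abs(s[...,1]+40)<90)}.items():
        if M.sum()<30: print(n,M.sum());continue
        B=biggest(M);c,sz,a=rect(s[B]/1000);print(n,B.sum(),c,sz,a,"z",np.median(Z[B]).round(1),np.percentile(s[B],[1,99],axis=0).round(1).tolist())
    return p,X
E
python3 - <<'E'
from h import *
m.move_l(W(-1.5,82.5,66),max_speed=.04);m.dwell(.2);stat()
m.move_l(W(-1.5,100,66),max_speed=.1)
m.move_l(W(-1.5,100,200),max_speed=.25)
m.move_ptp([.49,-.03,.42],ori(np.pi/2+PSI))
check("w3");stat()
E
```

```text
t 9.96 tcp [-1.5 82.5] 66.0 F [ 0.6 -0.5  0.2]
blue 9815 [-4.6  3. ] [146.5 125.6] 0.08 z 64.3 [[-76.5, -58.2], [66.8, 64.4]]
lip 386 [-1.1 68.2] [  4.5 142.6] 89.95 z 83.9 [[-71.1, 66.0], [69.2, 70.2]]
crate 549 [  0.1 -66.7] [146.8   8.1] 0.05 z 47.4 [[-71.8, -70.4], [70.4, -62.9]]
tray 9356 [   4.8 -167.1] [110.2 140.7] 87.88 z 111.8 [[-64.6, -220.6], [71.7, -112.1]]
red 382 [ 52.2 -83.3] [71.9 13.9] 0.23 z 92.0 [[20.0, -88.3], [87.0, -76.6]]
t 12.79 tcp [-59.3 -18.7] 419.7 F [-0.8 -0.2  0.2]
```

View pics/w3.png

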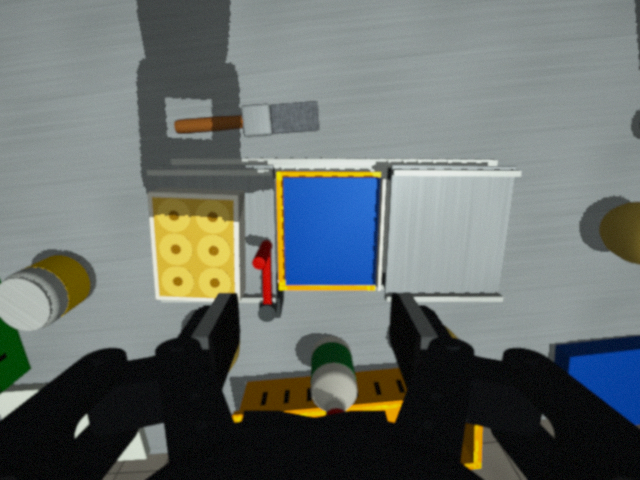

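The sheet is flat (top z 64.3) at about (−4.6, 0), square to the crate, with the arm still closed. Next I'll pinch the post and swing the arm along its arc.

Run:
```python
from h import *
def pose(th,z): return W(98-90*np.cos(th),-82.5+90*np.sin(th),z),ori(PSI+np.pi/2-th)
m.set_gripper(.5)
P,A=pose(0,215);m.move_ptp(P,A)
m.move_l(pose(0,124)[0],max_speed=.15);stat()
m.set_gripper(0,effort=25);print("w",m.current_grip_width());stat()
for th in np.linspace(0,1.54,10)[1:]:
    P,A=pose(th,124);m.move_l(P,A,max_speed=.1)
    print(round(th,2),np.round(m.current_force(),1),round(m.current_grip_width(),3))
stat()
m.set_gripper(.45);m.dwell(.1)
m.move_l(pose(1.54,215)[0],max_speed=.25)
m.move_ptp([.49,-.03,.42],ori(np.pi/2+PSI))
check("w4");stat()
```

```text
t 14.76 tcp [  8.7 -82.5] 125.2 F [-0.4  0.2 -0.2]
w 0.1794599162973257
t 15.11 tcp [  8.5 -82.4] 125.0 F [-1.2  2.7  7.4]
0.17 [-1.4  1.8  7.4] 0.178
0.34 [-1.6  1.9  7.1] 0.175
0.51 [-0.7  1.1  8.4] 0.179
0.68 [-0.9  2.9  7.5] 0.177
0.86 [-0.9  3.4  8.9] 0.179
1.03 [-0.9  5.   8.6] 0.18
1.2 [-0.3  5.1  9.3] 0.177
1.37 [0.8 5.2 7.9] 0.178
1.54 [2.  5.3 6.4] 0.174
t 18.03 tcp [96.1  7.8] 125.0 F [2.  5.3 6.4]
blue 9805 [-4.5  3. ] [125.5 146.5] 89.99 z 64.3 [[-76.5, -58.2], [66.9, 64.4]]
lip 381 [-2.6 68.1] [140.7   4.6] 0.13 z 83.8 [[-71.9, 66.0], [66.2, 70.2]]
crate 935 [-34.  -40.5] [103.6 204. ] 49.89 z 47.3 [[-85.2, -70.4], [71.6, 55.2]]
tray 9572 [   4.8 -167.2] [110.3 140.9] 87.93 z 111.8 [[-64.6, -220.5], [72.8, -112.3]]
red 538 [ 95.4 -30.7] [13.2 84.8] 2.89 z 91.7 [[87.1, -71.9], [101.9, 9.6]]
t 20.67 tcp [-59.2 -18.8] 419.6 F [-0.8  0.2 -0.9]
```

View pics/w4.png

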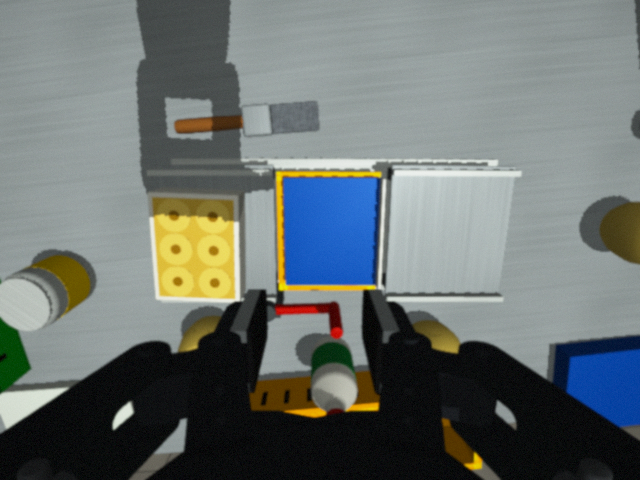

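The stop arm is open: it reads 2.9° off station +y, so about 1.52 rad. The sheet hasn't moved. Next I'll push the upper tray with wide-spread fingers, stopping about 12 mm short to check.

Run:
```python
from h import *
m.set_gripper(.9);A=ori(PSI)
m.move_ptp(W(1,-255,200),A)
m.move_l(W(1,-255,70),max_speed=.15);stat()
m.move_l(W(1,-225,70),max_speed=.05);stat()
m.move_l(W(1,-78,70),max_speed=.05);stat();m.dwell(.1)
m.move_l(W(1,-95,70),max_speed=.1)
m.move_l(W(1,-95,200),max_speed=.25)
m.move_ptp([.49,-.03,.42],ori(np.pi/2+PSI))
check("w5");stat()
```

```text
t 23.38 tcp [   1.6 -255.2] 71.0 F [-0.2  0.1 -0.6]
t 24.13 tcp [   0.9 -224.8] 69.9 F [ 0.2  0.6 -1.3]
t 27.23 tcp [  1. -78.] 70.0 F [-1.2 -2.1 -0.7]
blue 2050 [-4.1  3.5] [147.7 124.7] 0.04 z 64.3 [[-77.8, -56.3], [66.9, 65.4]]
lip 392 [-0.8 68.1] [143.3   4.5] 0.02 z 83.9 [[-71.2, 65.9], [68.5, 70.1]]
crate 513 [-81.6  -3.6] [ 19.7 135.1] 5.95 z 47.2 [[-85.2, -69.6], [-66.6, 58.9]]
tray 9536 [  2.2 -12.2] [138.5 110.2] 0.03 z 109.8 [[-65.9, -66.0], [69.6, 41.4]]
red 538 [ 95.  -30.1] [12.8 85.2] 3.13 z 91.7 [[87.1, -71.7], [102.0, 9.9]]
t 29.85 tcp [-59.3 -18.9] 419.5 F [-0.   0.4  0.5]
```

View pics/w5.png

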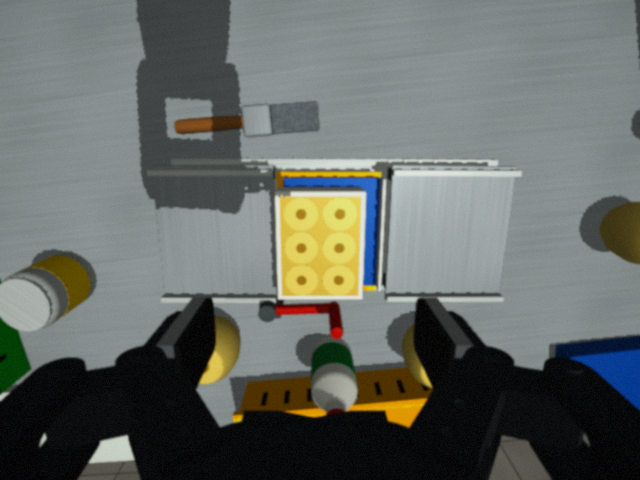

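The tray is now square on the sheet at (2.2, −12.2) with its top at 109.8, and the sheet hasn't moved. I'll finish the last 12.4 mm.

Run:
```python
from h import *
m.set_gripper(.9);A=ori(PSI)
m.move_ptp(W(1,-98,200),A)
m.move_l(W(1,-98,70),max_speed=.15)
m.move_l(W(1,-65.6,70),max_speed=.03);stat();m.dwell(.1)
m.move_l(W(1,-95,70),max_speed=.1)
m.move_l(W(1,-95,200),max_speed=.25)
m.move_ptp([.49,-.03,.42],ori(np.pi/2+PSI))
check("w6");stat()
```

```text
t 33.61 tcp [  1.  -65.5] 70.0 F [-0.6 -0.1  0.1]
blue 1024 [-5.1  3.4] [124.8 145.6] 89.99 z 64.3 [[-77.9, -57.7], [57.2, 65.5]]
lip 388 [-1.2 68.1] [142.6   4.6] 0.03 z 83.9 [[-71.1, 65.9], [68.5, 70.3]]
crate 1106 [ 0.2 -6.2] [129.3 170.2] 89.29 z 47.3 [[-84.2, -70.4], [80.7, 52.8]]
tray 9539 [2.9 0.3] [139.9 110.2] 0.06 z 109.8 [[-65.8, -53.5], [69.7, 54.0]]
red 542 [ 95.  -30.6] [12.9 86. ] 2.82 z 91.6 [[87.4, -71.9], [101.9, 9.8]]
t 36.36 tcp [-59.3 -18.9] 419.5 F [-0.2 -0.5  0.5]
```

View pics/w6.png

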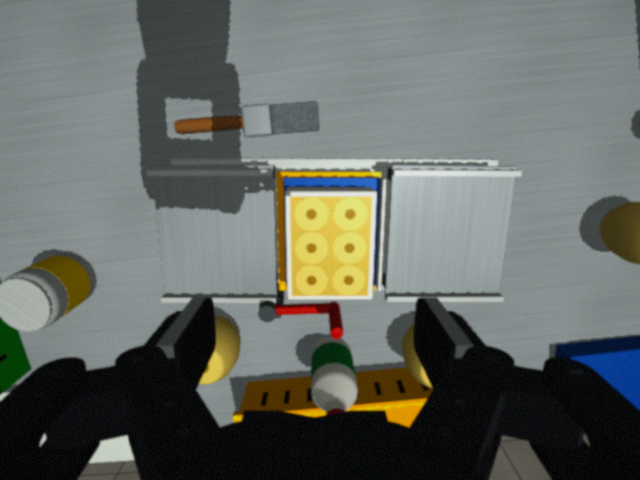

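```bash
python3 -c "
from bench import manip as m
m.sign_off()"
```

```text
the job is handed in; nothing more can be done
```

I handed the job in at about 36 s of the 61 s limit. My last checks put everything within tolerance, but sign-off gives no verdict.

**What I did:** I pushed the blue sheet off its ledge by its lip with the fingers spread. I then pinched the red post, swung the stop arm open along its arc, and pushed the second tray onto the sheet. Each push stopped about 12 mm short so I could measure before the last bit.

**Last checks, from the wrist camera in the final position:**

| Item | Reading | Limit |
|---|---|---|
| Sheet from lower tray | about 3 mm in x, under 1 mm in y, square to within about 0.1°; top at z = 64 mm (should be 65) | 12 mm in x, 10 mm in y, 0.12 rad |
| Second tray from lower tray | about 4 mm in x, under 1 mm in y, square to within about 0.1°; top at z = 110 mm, as it should be on the sheet | 12 mm in x and y, 0.12 rad |
| Stop arm | about 1.52 rad | at least 1.4 rad |

- **Robot and bystanders:** The robot was clear of everything. The bystanders in view looked unmoved.
- **Lower tray:** The offsets use its position before the pushes, because the sheet has hidden it since. It has only 3 mm of play in the crate.
- **Disagreement:** Sheet x read −5 mm from its blue area but −1 mm from its lip, and either is well within limits. No check failed.

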